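# Tug, free and hold open the lid of a specimen case

## Task

Before touching the red thumb piece of the catch, tug the case's glazed lid up a little by its brass ball knob, gently, to feel whether the catch holds it. If it is caught, slide the thumb piece all the way over (to the left as the robot faces the case front) to release it; if the lid comes up freely, leave the catch as it is. Then raise the lid to roughly 55 degrees (anywhere from 45 to 65) and finish while holding it there with the fingers, still: never let it fall shut, and do not disturb the jar, the foam block or the canister.

Things in the scene. Friction and masses are not known exactly. Their poses are not given: they have to be found in the camera images.
- case: Wooden insect specimen case, fixed to the table, 220 (x) x 260 (y) x 75 mm high, glazed lid (14 mm thick) on top. Origin: centre of its underside on the table. Its own -x side is the front (towards the robot) and carries the catch; +y is to the left as the robot faces the front; z up.
- lid (a joint): Lid angle in rad: 0 shut, grows as the front edge rises, stop at 1.25. Hinged along the case's y at the far (+x) rim; 0.28 to 0.46 kg (2 to 4 N at the knob), falls shut from any angle unless held. If caught it still has play: it rises about 0.034 rad (7 mm at the knob), then stops firmly (over 45 N on the catch damages it). If not caught it rises on freely.
- lid_knob (a point): Centre of the brass ball knob, 22 mm in diameter, on the middle of the lid's front rail: 41 mm above the lid's underside (27 mm above its top face, on a 9 mm stem), 203 mm in front of the hinge. The ball can turn between the finger pads as the lid swings, so the gripper may keep pointing down.
- lid_hinge (a point): Middle of the hinge axis, on the case's far rim, 75 mm above the table and 110 mm behind the case's centre. The axis runs along the case's y.
- catch: Grey catch housing fixed on the case's front, 44 (x) x 90 (y) mm, its flat top 56 mm above the table. Origin: on the table under its centre, 132 mm in front of and 75 mm to the right (-y) of the case's centre; axes as the case's. A steel hasp of the lid reaches down into it, where a hidden tongue may or may not hold it: this cannot be seen.
- thumb (a joint): Travel of the red thumb piece in m along the case's +y: 0 right end, 0.024 left (released) end. Starts within 4 mm of 0, stays where it is left, takes 2 to 5 N to slide. It drives the hidden tongue with lost motion, so its position does not tell whether the lid is caught; past 0.020 the lid is surely released.
- thumb_top (a point): Centre of the top face of the red thumb piece, 16 (x) x 14 (y) x 28 mm high, standing on the housing's top; the top face is 84.5 mm above the table and its centre 26 mm in front of the case's front face.
- jar: Bystander: amber glass jar with a wooden cap, 68 mm in diameter, 130 mm high; origin at the centre of its underside.
- block: Bystander: white foam pinning block with small beetles on pins, 110 x 55 x 26 mm (about 48 mm with pins), long side along its x; origin at the centre of its underside.
- canister: Bystander: small black canister with a grey cap, 35 mm in diameter, 52 mm high; origin at the centre of its underside.

How it is judged:
By the outcome, as a careful person would: the job done as asked, in the order asked, and still so for the second after the job is handed in, while the arm keeps its last pose, push and grip.
It also fails if it takes over 58 s, if anything falls off the work surface, if the arm or the gripper's body presses on something with over 40 N, if the wrist force passes 120 N, or if a joint passes its speed limit or range.

## Robot

A 6-joint arm with a two-finger parallel gripper is mounted at the origin on the work surface. World frame = base frame: x ahead of the robot, y to its left, z up, the work surface at z = 0. Lengths are in mm, angles in rad, forces in N, time in s.
With the tool pointing down it reaches from about 300 to 775 mm from the base axis. Payload 14.6 kg.
Tool frame: the origin (TCP) lies between the finger pads; the fingertips stand ahead of it and the grasp point (between the pads) lies 11 mm behind it (manip.finger_overhang is the z of the fingertips in the tool frame, in mm); z points along the fingers, y is the line along which they close (so a half turn about z gives the same grasp; the last joint's range is limited). The gripper opens to 94 mm and grips with 3 to 60 N. Pads are 16 mm wide; open, the fingers measure 119 mm over their backs; the gripper's body (75 mm by 177 mm) begins 78 mm behind the grasp point.
Start: joints at [-1.22, 0.3, 1.521, -0, 1.321, -0.067], TCP at [223.155, -502.684, 213.446] pointing down, gripper open.
Joint ranges: [-3.03, 3.03], [-0.79, 2.21], [0.23, 2.52], [-1.04, 4.18], [0, 3.07], [-2.55, 2.55]. Speed limits (rad/s): [2.22, 2.22, 2.57, 3.14, 3.14, 3.14].

## Interface

Orientations are given as [roll, pitch, yaw] about the fixed x, y, z axes, in that order (R = Rz(yaw) Ry(pitch) Rx(roll)).
In Python, from cell import manip gives the robot as it stands.
- The arm moves only by the tool jog_arm, never from a script. Its argument "series" is a list of rows, each a list of 7 numbers: the shift along the world's x, y, z as a fraction of full scale, then the turn, a rotation vector about the world's x, y, z as a fraction of full scale, then the closure, from 0 (fully open) to 1 (shut). In form: [[dx, dy, dz, wx, wy, wz, fingers], ...]. A call has 1 to 8 rows; each row is the pose to reach, as a shift and turn from the pose commanded when the call began; what a row does not reach only later rows make up. Full scale, the value 1, is 120 mm for a shift and 90 degrees for a turn. A row lasts 1/12 s, in which the tool goes at most 41.7 mm and 7.16 degrees, less where a joint would pass 70% of its speed; a pose out of reach is approached as far as the arm can. A call with a number of a shift or a turn outside -1 to 1 is refused whole. A call with a gripper value outside its range is refused whole. The fingers move at their own pace and stop on an object; "grip_force" is the grip in N (left out, the last holds). Time passes only in rows, so rows that repeat a pose let the fingers close. It gives the time, the measured TCP pose, the force, the opening and the grip force at its end, in the units of the state.
- manip.read_state(): the state, without advancing time (a new reading comes with each control period).
- manip.camera(name): name is "scene" or "side" or "wrist"; returns a dict with "frame" (384x512x3 uint8, red, green, blue), "vfov" (degrees; the focal length in pixels is half the picture's height over the tangent of half this angle, whatever the lens; pixels are square), "cx", "cy" (the principal point, pixels), "k1" (the pictures are not rectified: a ray, as slopes to the right and down, at radius r is drawn at 1 + k1 r^2 times it, then the intrinsics apply), "R" (3x3) and "t" (3): a world point X has camera coordinates R X + t; the wrist camera has in their place "hand_eye" (4x4, takes a point from camera to tool coordinates, whose origin is the TCP and whose axes are the flange's). Camera axes: x right, y down, z forward; pixel columns grow to the right and rows downward; lengths in mm; the calibration is good to about 2 mm. A picture is of the moment at which its call begins: read the wrist's pose just before it. There is no depth.
- manip.sign_off(): hands the job in; it is judged then, once.
The state is a dict: "clock": time; "joints": joint angles; "qd": joint speeds; "effort": joint torques, N m; "eef_pos": TCP position; "eef_rot": TCP orientation; "wrist_force": force on the tool from outside, world axes, zero at the start; "moment": the same for the moment, N m; "finger_gap": finger opening in mm; "finger_force": force on a finger pad.
Only numpy, scipy, OpenCV 4.12 (cv2) and the standard library are available. Lean on these libraries where they do the work, as an engineer would, in place of code of your own. Each camera call takes 0.05 s, during which the arm holds its last target. There are 200 camera calls.

## Working session

There is one attempt and no reset: what is moved stays moved. The work goes in short steps, Python scripts to look and compute and a tool call to move; the robot and the scene stay as the last step left them, time stands still between calls to the robot, and variables do not carry over. Pictures are saved under pics/ and viewed, at most 10 in all, crops included, and the job is handed in when it is done.

Besides the shell and the picture viewer there is one more tool, called by a JSON object that holds its "op" and its "data". jog_arm: Moves the arm, as the interface text tells. Its arguments: {"type":"object","properties":{"series":{"type":"array"},"grip_force":{"type":"number"}},"required":["series"]}

```bash
mkdir -p pics; cat > h.py <<'E'
import numpy as np, cv2
from cell import manip
from scipy.spatial.transform import Rotation as Ro
def ray(c,u,v,st=None):
    f=c["frame"].shape[0]/2/np.tan(np.radians(c["vfov"])/2)
    K=np.array([[f,0,c["cx"]],[0,f,c["cy"]],[0,0,1.]])
    p=cv2.undistortPoints(np.array([[[u,v]]],float),K,np.array([c["k1"],0,0,0.]))[0,0]
    d=np.array([p[0],p[1],1])
    if "R" in c and c["R"] is not None:
        R=np.array(c["R"]);o=-R.T@np.array(c["t"]);d=R.T@d
    else:
        H=np.array(c["hand_eye"]);A=Ro.from_euler("xyz",st["eef_rot"]).as_matrix()
        o=A@H[:3,3]+np.array(st["eef_pos"]);d=A@H[:3,:3]@d
    return o,d/np.linalg.norm(d)
def onz(r,z): o,d=r; return o+d*(z-o[2])/d[2]
def cross(rs):
    A=sum(np.eye(3)-np.outer(d,d) for o,d in rs);b=sum((np.eye(3)-np.outer(d,d))@o for o,d in rs)
    X=np.linalg.solve(A,b);return X,[float(np.linalg.norm(np.cross(X-o,d))) for o,d in rs]
def save(c,n): cv2.imwrite("pics/"+n,c["frame"][:,:,::-1])
E
python3 - <<'E'
from h import *
import pickle
s=manip.read_state();print(s, manip.finger_overhang)
C={}
for n in("scene","side","wrist"):
    C[n]=manip.camera(n);save(C[n],n+"0.png");print(n,{k:v for k,v in C[n].items() if k!="frame"})
pickle.dump((s,C),open("c0.pkl","wb"))
E
```

```text
{'clock': 0.0, 'joints': array([-1.21961130e+00,  3.00472824e-01,  1.52161747e+00, -1.46141655e-05,
        1.32069271e+00, -6.66477139e-02]), 'qd': array([-1.86502299e-06,  2.58274760e-04, -1.74848825e-03,  8.18680770e-04,
       -1.41085128e-03, -1.39228885e-03]), 'effort': array([-5.08915873e-04, -5.31813526e+01, -3.52738559e+01,  7.08053727e-02,
        2.44317355e-02, -1.04346250e-04]), 'eef_pos': array([ 223.05710423, -502.44560703,  212.86998526]), 'eef_rot': array([-3.14040400e+00, -6.51517973e-05,  4.17836331e-01]), 'wrist_force': array([ 0.22427003,  0.22148844, -0.09425398]), 'moment': array([-0.05469832, -0.019391  , -0.01130634]), 'finger_force': 0.0, 'finger_gap': 93.99642819274501} 8.0
scene {'vfov': 51.14314886566076, 'cx': 256.3814576685533, 'cy': 200.97090608314866, 'k1': -0.011487349334764327, 'R': array([[-0.66916001,  0.74306146,  0.00919524],
       [ 0.61149668,  0.55762677, -0.56135924],
       [-0.42225193, -0.3700163 , -0.82752115]]), 't': array([ 389.66296512, -320.89789608, 1310.76067782])}
side {'vfov': 54.85419323863038, 'cx': 255.74384590625473, 'cy': 190.65545832833413, 'k1': -0.059134954520247626, 'R': array([[-0.99679625, -0.0797849 ,  0.00562178],
       [-0.05317456,  0.60855206, -0.79173029],
       [ 0.05974698, -0.78949272, -0.61084494]]), 't': array([598.03353173, 112.73787837, 975.34343681])}
wrist {'vfov': 71.16889558415113, 'cx': 252.47260240228948, 'cy': 188.3916223302649, 'k1': -0.03904317307846836, 'hand_eye': array([[ 9.98577241e-04, -9.57961323e-01, -2.86895637e-01,
         8.27648006e+01],
       [ 9.99999496e-01,  9.26849349e-04,  3.85822906e-04,
         8.25213581e-01],
       [-1.03694388e-04, -2.86895877e-01,  9.57961766e-01,
        -1.71469434e+02],
       [ 0.00000000e+00,  0.00000000e+00,  0.00000000e+00,
         1.00000000e+00]])}
```

View pics/scene0.png

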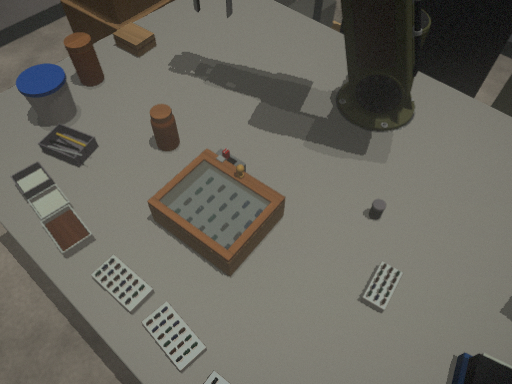

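View pics/side0.png

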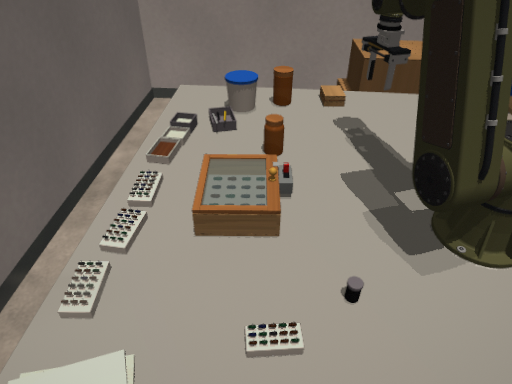

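The scene view shows the case, with its thumb piece at about (226,154) and knob at (240,171). In the side view the thumb is at (286,168) and the knob at (273,172). The jar stands near the case's right-front corner, while the block and canister are well away to the left.

```bash
python3 - <<'E'
from h import *
import pickle
s,C=pickle.load(open("c0.pkl","rb"))
out={}
for n,box,in (("scene",(200,135,260,190)),("side",(255,150,300,200))):
    c=C[n];hsv=cv2.cvtColor(c["frame"],cv2.COLOR_RGB2HSV);x0,y0,x1,y1=box
    H=hsv[y0:y1,x0:x1].astype(int)
    m={"red":((H[...,0]<4)|(H[...,0]>172))&(H[...,1]>130)&(H[...,2]>60),
       "knob":(H[...,0]>=12)&(H[...,0]<28)&(H[...,1]>120)&(H[...,2]>100)}
    for k,M in m.items():
        nn,l,st,ce=cv2.connectedComponentsWithStats(M.astype(np.uint8))
        for i in range(1,nn):
            if st[i,4]>8: print(n,k,st[i]+[x0,y0,0,0,0],(ce[i]+[x0,y0]).round(1))
for n,b in(("scene",(140,90,300,275)),("side",(190,105,300,235))):
    x0,y0,x1,y1=b;im=C[n]["frame"][y0:y1,x0:x1,::-1];k=min(600/im.shape[0],400/im.shape[1])
    im=cv2.resize(im,None,fx=k,fy=k,interpolation=cv2.INTER_CUBIC);im=cv2.copyMakeBorder(im,0,600-im.shape[0],0,400-im.shape[1],0)
    out[n]=cv2.convertScaleAbs(im,alpha=1.6);print(n,k)
cv2.imwrite("pics/crop0.png",np.hstack([out["scene"],out["side"]]))
E
```

```text
scene red [225 150   4   4   9] [226.3 151.7]
scene knob [200 150  60  40 593] [230.7 169.6]
side red [283 164   6   8  42] [285.9 167.6]
side knob [255 154  25  46 531] [271.1 176.3]
scene 2.5
side 3.6363636363636362
```

View pics/crop0.png

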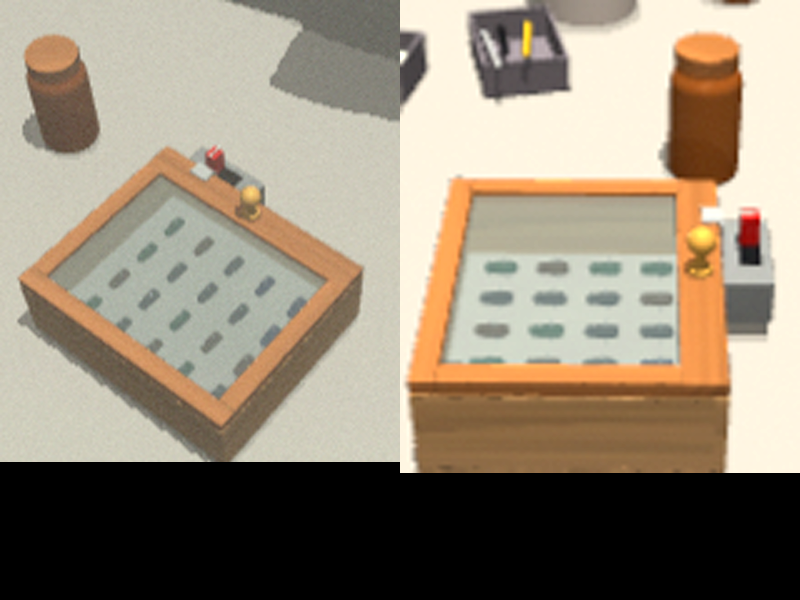

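The crops show the ball knob at scene (240,168.4) and side (273.1,171). The lid's four top corners and the thumb top are also clear.

```bash
python3 - <<'E'
from h import *
import pickle
s,C=pickle.load(open("c0.pkl","rb"))
P={"knob":((240,168.4),(273.1,171)),"thumb":((225.2,150.8),(286.3,163.3)),"FR":((206.4,149.6),(277.2,155.1)),"BR":((148.8,201.6),(204.3,154.5)),"BL":((229.6,259.6),(192.8,210.9)),"FL":((284.8,197.6),(280.5,210.9)),"jarcap":((161,111.5),(274.2,119))}
Z={"knob":116,"thumb":84.5,"jarcap":130}
for k,(a,b) in P.items():
    r=[ray(C["scene"],*a),ray(C["side"],*b)];X,e=cross(r);z=Z.get(k,89)
    print(k,X.round(1),np.round(e,1),onz(r[0],z).round(1)[:2],onz(r[1],z).round(1)[:2])
E
```

```text
knob [560.6 -76.2 112. ] [1.5 1.5] [564.4 -72.7] [559.6 -72.3]
thumb [ 524.6 -166.2   79.6] [1.8 1.8] [ 529.3 -161.5] [ 523.6 -161.2]
FR [ 553.8 -208.8   78.4] [3.2 3.2] [ 562.8 -198.6] [ 551.6 -196.5]
BR [ 772.  -185.    85.2] [1.3 1.3] [ 774.2 -181.2] [ 770.  -180.7]
BL [751.2  70.3  82.6] [0.1 0.1] [753.3  72.8] [748.9  77.5]
FL [535.8  52.4  81.9] [1.6 1.6] [541.5  56.3] [534.9  58.8]
jarcap [ 568.6 -368.2  121.8] [0.1 0.1] [ 573.2 -360.4] [ 568.3 -351.7]
```

{"op": "jog_arm", "data": {"series": [[0.29,0.45,0.1,0,0,-0.05,0],[0.58,0.89,0.15,0,0,-0.11,0],[0.58,0.89,0.15,0,0,-0.11,0],[0.58,0.89,0.15,0,0,-0.11,0],[0.58,0.89,0.15,0,0,-0.11,0]], "grip_force": 15}}

```text
clock: 0.57
eef_pos: [293.8, -394.6, 232.0]
eef_rot: [3.141, -0.0, 0.248]
wrist_force: [-0.2, 0.5, -0.3]
finger_gap: 94.1
finger_force: 0.0
```

{"op": "jog_arm", "data": {"series": [[0.29,0.45,0.1,0,0,-0.05,0],[0.58,0.89,0.15,0,0,-0.107,0],[0.58,0.89,0.15,0,0,-0.107,0],[0.58,0.89,0.15,0,0,-0.107,0],[0.58,0.89,0.15,0,0,-0.107,0]]}}

```text
clock: 0.98
eef_pos: [363.0, -288.6, 249.5]
eef_rot: [3.141, -0.0, 0.08]
wrist_force: [0.1, -0.9, -0.7]
finger_gap: 94.0
finger_force: 0.0
```

{"op": "jog_arm", "data": {"series": [[0.58,0.89,0.0,0,0,0,0.2],[0.58,0.89,0.0,0,0,0,0.4],[0.58,0.89,0.0,0,0,0,0.4],[0.58,0.89,0,0,0,0,0.4],[0.58,0.89,0,0,0,0,0.4]]}}

```text
clock: 1.4
eef_pos: [432.3, -182.5, 248.9]
eef_rot: [-3.141, 0.001, 0.079]
wrist_force: [-1.2, 0.2, -0.3]
finger_gap: 64.1
finger_force: 0.0
```

{"op": "jog_arm", "data": {"series": [[0.58,0.89,0.0,0,0,0,0.4],[0.58,0.89,0.0,0,0,0,0.4],[0.58,0.89,0.0,0,0,0,0.4],[0.58,0.89,0,0,0,0,0.4],[0.58,0.89,0,0,0,0,0.4],[0.58,0.89,0,0,0,0,0.4]]}}

```text
clock: 1.9
eef_pos: [501.1, -77.5, 249.0]
eef_rot: [3.141, 0.001, 0.076]
wrist_force: [-0.3, 0.5, 0.3]
finger_gap: 56.1
finger_force: 0.0
```

```bash
python3 - <<'E'
from h import *
import pickle
s=manip.read_state();c=manip.camera("wrist");pickle.dump((s,c),open("w1.pkl","wb"))
print(s["clock"],s["eef_pos"],s["eef_rot"],s["joints"],s["wrist_force"],s["finger_gap"])
cv2.imwrite("pics/w1.png",cv2.convertScaleAbs(c["frame"][:,:,::-1],alpha=1.5))
E
```

```text
1.9 [501.1038192  -77.48972096 248.98092232] [3.14144146e+00 1.00244736e-03 7.56513709e-02] [-2.25437117e-01  1.77669147e-01  1.58875637e+00 -4.50184033e-04
  1.37607967e+00  1.26979507e+00] [-0.25437412  0.47127824  0.32607911] 56.06768453153737
```

View pics/w1.png

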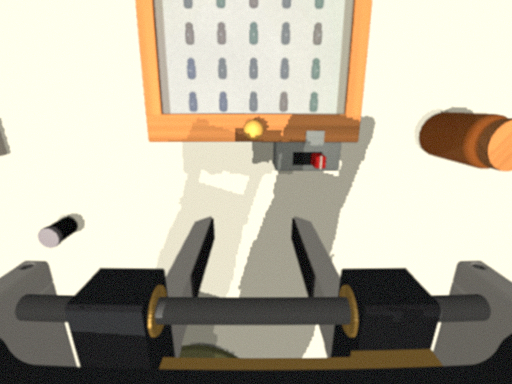

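The wrist view shows the knob at (254,129), the thumb top near (319,160) and the lid's front edge level in the image. So the tool's yaw of 0.076 matches the case.

```bash
python3 - <<'E'
from h import *
import pickle
_,C=pickle.load(open("c0.pkl","rb"));s,w=pickle.load(open("w1.pkl","rb"))
H=cv2.cvtColor(w["frame"],cv2.COLOR_RGB2HSV).astype(int)
for k,M in {"red":((H[...,0]<4)|(H[...,0]>174))&(H[...,1]>150),"knob":(H[...,0]>=17)&(H[...,0]<32)&(H[...,1]>120)}.items():
    M=M.astype(np.uint8);M[:110]=0;M[180:]=0;M[:,:235]=0;M[:,340:]=0
    n,l,st,ce=cv2.connectedComponentsWithStats(M)
    print(k,[(st[i].tolist(),ce[i].round(1)) for i in range(1,n) if st[i,4]>10])
for k,a,b,c,z in(("knob",(240,168.4),(273.1,171),(254,129),116),("thumb",(225.2,150.8),(286.3,163.3),(321,160.5),84.5)):
    r=[ray(C["scene"],*a),ray(C["side"],*b),ray(w,*c,s)];X,e=cross(r)
    print(k,X.round(1),np.round(e,1),onz(r[2],z).round(1))
E
```

```text
red [([310, 153, 11, 15, 116], array([314.8, 159.2])), ([323, 156, 3, 12, 26], array([323.6, 161.3]))]
knob [([244, 120, 19, 20, 298], array([253.1, 129.2]))]
knob [561.1 -75.9 112.3] [1.3 1.7 0.6] [562.  -75.8 116. ]
thumb [ 525.4 -165.5   80.1] [1.4 2.3 1.1] [ 527.2 -164.2   84.5]
```

{"op": "jog_arm", "data": {"series": [[0.25,0.01,-0.3,0,0,0,0.4],[0.5,0.01,-0.6,0,0,0,0.4],[0.5,0.01,-0.6,0,0,0,0.4],[0.5,0.01,-0.6,0,0,0,0.4],[0.5,0.01,-0.6,0,0,0,0.4],[0.5,0.01,-0.6,0,0,0,0.4]]}}

```text
clock: 2.45
eef_pos: [561.3, -75.2, 179.4]
eef_rot: [3.141, -0.002, 0.076]
wrist_force: [1.2, -0.4, 0.3]
finger_gap: 56.4
finger_force: 0.0
```

```bash
python3 - <<'E'
from h import *
import pickle
s=manip.read_state();c=manip.camera("wrist");d=manip.camera("side");pickle.dump((s,c,d),open("w2.pkl","wb"))
print(s["clock"],s["eef_pos"],s["eef_rot"],s["wrist_force"],s["finger_gap"])
b=cv2.resize(d["frame"][90:240,190:350,::-1],(410,384),interpolation=cv2.INTER_CUBIC)
a=cv2.resize(c["frame"][80:,60:450,::-1],(390,304))
a=cv2.copyMakeBorder(a,0,80,0,0,0)
cv2.imwrite("pics/w2.png",cv2.convertScaleAbs(np.hstack([a,b]),alpha=1.5))
E
```

```text
2.45 [561.28188798 -75.23697521 179.40036429] [ 3.14085505e+00 -2.22663440e-03  7.59520294e-02] [ 1.15763459 -0.44401258  0.25482266] 56.39466189819351
```

View pics/w2.png

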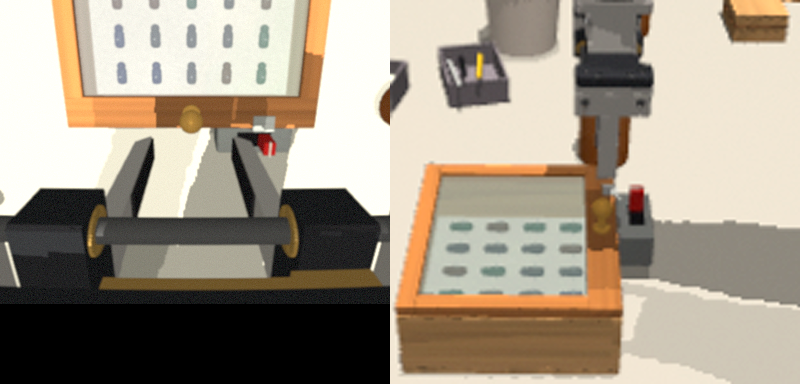

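The wrist crop puts the knob at full-frame (251,200), centred between the fingers, and in the side view the fingertips are directly above it.

```bash
python3 - <<'E'
from h import *
import pickle
_,C=pickle.load(open("c0.pkl","rb"));s,w=pickle.load(open("w1.pkl","rb"));s2,w2,_=pickle.load(open("w2.pkl","rb"))
H=cv2.cvtColor(w2["frame"],cv2.COLOR_RGB2HSV).astype(int)
M=((H[...,0]>=16)&(H[...,0]<32)&(H[...,1]>120)).astype(np.uint8);M[:170]=0;M[230:]=0;M[:,:225]=0;M[:,280:]=0
n,l,st,ce=cv2.connectedComponentsWithStats(M);print([(st[i].tolist(),ce[i].round(1)) for i in range(1,n) if st[i,4]>10])
r=[ray(w,253.3,129.3,s),ray(w2,251,200,s2)]
print(cross(r),onz(r[1],116),onz(r[1],113))
r+=[ray(C["scene"],240,168.4),ray(C["side"],273.1,171)];print(cross(r))
r=[ray(w,319,160.5,s),ray(w2,265+60,143+80,s2)];print("thumb",cross(r),[onz(q,84.5).round(1) for q in r])
E
```

```text
[([238, 184, 26, 29, 520], array([250.8, 198.6]))]
(array([561.18673547, -75.1675733 , 110.79799219]), [0.027305989747187624, 0.02730598974721122]) [562.97784156 -75.08277129 116.        ] [561.94561203 -75.14740863 113.        ]
(array([561.19677457, -75.31303437, 112.63824465]), [0.22698670620572925, 0.6100640765701368, 1.1495163090102454, 1.9061088416806518])
thumb (array([ 522.93964061, -166.1654895 ,   62.4176058 ]), [1.3357302746267417, 1.3357302746266928]) [array([ 527. , -161.6,   84.5]), array([ 532. , -157.6,   84.5])]
```

{"op": "jog_arm", "data": {"series": [[0.005,0,-0.2,0,0,0,0.4],[0.005,0,-0.4,0,0,0,0.4],[0.005,0,-0.5,0,0,0,0.4],[0.005,0,-0.59,0,0,0,0.4],[0.005,0,-0.59,0,0,0,0.4],[0.005,0,-0.59,0,0,0,0.4]]}}

```text
clock: 3.05
eef_pos: [562.4, -74.4, 107.4]
eef_rot: [3.141, -0.001, 0.077]
wrist_force: [0.2, -0.3, -0.6]
finger_gap: 56.5
finger_force: 0.0
```

{"op": "jog_arm", "data": {"series": [[0,0,0,0,0,0,0.6],[0,0,0,0,0,0,0.7],[0,0,0,0,0,0,0.8],[0,0,0,0,0,0,0.8],[0,0,0,0,0,0,0.85],[0,0,0,0,0,0,0.85],[0,0,0,0,0,0,0.85],[0,0,0,0,0,0,0.85]], "grip_force": 15}}

```text
clock: 3.72
eef_pos: [562.2, -73.7, 106.8]
eef_rot: [-3.141, -0.0, 0.077]
wrist_force: [-0.4, 5.5, 2.1]
finger_gap: 20.8
finger_force: 15.0
```

{"op": "jog_arm", "data": {"series": [[0,0,0,0,0,0,0.68],[0,0,0,0,0,0,0.68],[0,0.008,-0.018,0,0,0,0.68],[0,0.008,-0.018,0,0,0,0.85],[0,0.008,-0.018,0,0,0,0.85],[0,0.008,-0.018,0,0,0,0.85],[0,0.008,-0.018,0,0,0,0.85],[0,0.008,-0.018,0,0,0,0.85]], "grip_force": 15}}

```text
clock: 4.38
eef_pos: [562.1, -73.6, 104.4]
eef_rot: [3.141, 0.0, 0.077]
wrist_force: [-0.9, -2.9, -2.2]
finger_gap: 20.7
finger_force: 15.0
```

{"op": "jog_arm", "data": {"series": [[0,0,0.01,0,0,0,0.85],[0,0,0.02,0,0,0,0.85],[0,0,0.03,0,0,0,0.85],[0,0,0.04,0,0,0,0.85],[0,0,0.04,0,0,0,0.85]]}}

```text
clock: 4.8
eef_pos: [563.2, -73.5, 110.0]
eef_rot: [3.141, -0.003, 0.077]
wrist_force: [8.3, -3.1, -2.8]
finger_gap: 20.9
finger_force: 15.0
```

{"op": "jog_arm", "data": {"series": [[0,0,0.006,0,0,0,0.85],[0,0,0.012,0,0,0,0.85],[0,0,0.012,0,0,0,0.85]]}}

```text
clock: 5.05
eef_pos: [563.3, -73.4, 111.0]
eef_rot: [3.141, -0.003, 0.077]
wrist_force: [10.7, -4.0, -7.6]
finger_gap: 21.0
finger_force: 15.0
```

{"op": "jog_arm", "data": {"series": [[0,0,0.006,0,0,0,0.85],[0,0,0.012,0,0,0,0.85],[0,0,0.012,0,0,0,0.85]]}}

```text
clock: 5.3
eef_pos: [562.6, -73.5, 111.5]
eef_rot: [3.141, -0.001, 0.077]
wrist_force: [10.2, -5.3, -13.2]
finger_gap: 20.6
finger_force: 15.0
```

{"op": "jog_arm", "data": {"series": [[0.008,0,0.006,0,0,0,0.85],[0.008,0,0.01,0,0,0,0.85],[0.008,0,0.01,0,0,0,0.85],[0.008,0,0.01,0,0,0,0.85]]}}

```text
clock: 5.63
eef_pos: [562.5, -73.5, 111.7]
eef_rot: [-3.141, 0.002, 0.077]
wrist_force: [5.3, -5.4, -16.4]
finger_gap: 21.1
finger_force: 15.0
```

The lid stopped after 7.3 mm with the force climbing to 16 N, so it is caught. I'll lower it gently, let go and go to the thumb piece.

{"op": "jog_arm", "data": {"series": [[0,0,-0.02,0,0,0,0.85],[-0.008,0,-0.04,0,0,0,0.85],[-0.008,0,-0.06,0,0,0,0.85],[-0.008,0,-0.072,0,0,0,0.85],[-0.008,0,-0.072,0,0,0,0.85],[-0.008,0,-0.072,0,0,0,0.6],[-0.008,0,-0.072,0,0,0,0.4],[-0.008,0,-0.072,0,0,0,0.4]]}}

```text
clock: 6.3
eef_pos: [562.4, -73.0, 105.0]
eef_rot: [-3.141, -0.001, 0.077]
wrist_force: [0.1, 0.8, 0.3]
finger_gap: 37.5
finger_force: 0.0
```

{"op": "jog_arm", "data": {"series": [[0,0,0.2,0,0,0,0.4],[0,0,0.4,0,0,0,0.4],[-0.3,-0.3,0.5,0,0,0,0.6],[-0.6,-0.7,0.5,0,0,0,1],[-0.9,-0.8,0.5,0,0,0,1],[-0.9,-0.8,0.5,0,0,0,1],[-0.9,-0.8,0.5,0,0,0,1],[-0.9,-0.8,0.5,0,0,0,1]]}}

```text
clock: 6.97
eef_pos: [454.1, -169.7, 165.3]
eef_rot: [3.141, -0.001, 0.075]
wrist_force: [0.4, -0.1, 0.3]
finger_gap: 17.6
finger_force: 0.0
```

```bash
python3 - <<'E'
from h import *
import pickle
s=manip.read_state();c=manip.camera("wrist");pickle.dump((s,c),open("w3.pkl","wb"))
print(s["clock"],s["eef_pos"],s["eef_rot"],s["wrist_force"],s["finger_gap"])
im=c["frame"][60:260,150:416,::-1];im=cv2.resize(im,None,fx=3,fy=3,interpolation=cv2.INTER_CUBIC)
cv2.imwrite("pics/w3.png",cv2.convertScaleAbs(im,alpha=1.5))
E
```

```text
6.9667 [ 454.1132439  -169.73315443  165.34442485] [ 3.14125325e+00 -1.39075121e-03  7.52586306e-02] [ 0.37881698 -0.08994163  0.29528553] 17.559072942707825
```

View pics/w3.png

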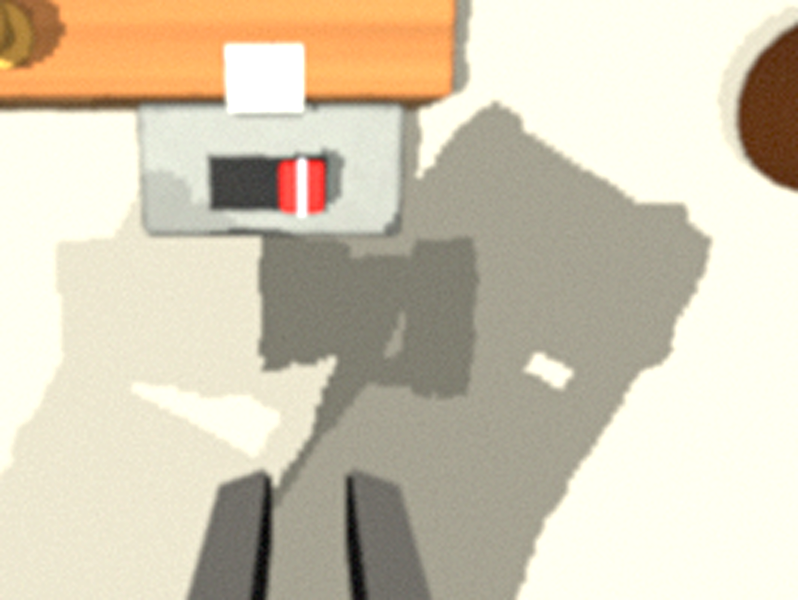

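The crop shows the thumb piece's top with its white stripe, centred at full-frame (250.3,122). It is at the right end of its slot, with the hasp plate well clear behind it.

```bash
python3 - <<'E'
from h import *
import pickle
_,C=pickle.load(open("c0.pkl","rb"));s,w=pickle.load(open("w1.pkl","rb"));s3,w3=pickle.load(open("w3.pkl","rb"))
r=[ray(w3,250.3,122,s3),ray(w,319,160.5,s)]
print(onz(r[0],84.5),cross(r)); r=r[:1]+[ray(C["scene"],225.2,150.8),ray(C["side"],286.3,163.3)];print(cross(r))
k=np.array([562.5,-74]);y=.077;print(k+Ro.from_euler("z",y).as_matrix()[:2,:2]@np.array([-203+110+110-132-4+93-93+0,0]))
c=k+Ro.from_euler("z",y).as_matrix()[:2,:2]@np.array([93,0]);print("case",c,"thumb nominal at mid",c+Ro.from_euler("z",y).as_matrix()[:2,:2]@np.array([-136,-75]))
E
```

```text
[ 524.99587624 -163.64759139   84.5       ] (array([ 525.01459298, -163.81277853,   75.58344729]), [0.4801005023010785, 0.4801005023010862])
(array([ 525.02511521, -164.27925203,   81.10577157]), [0.6717470624821954, 1.9553362975072537, 1.883649048825077])
[443.85260123 -83.15394811]
case [655.22443769 -66.84607416] thumb nominal at mid [ 525.39670556 -152.08550148]
```

{"op": "jog_arm", "data": {"series": [[0.2,0.02,0,0,0,0,0.55],[0.4,0.048,0,0,0,0,0.55],[0.58,0.048,0,0,0,0,0.55],[0.58,0.048,-0.2,0,0,0,0.55],[0.58,0.048,-0.4,0,0,0,0.55],[0.58,0.048,-0.45,0,0,0,0.55],[0.58,0.048,-0.45,0,0,0,0.55]]}}

```text
clock: 7.6
eef_pos: [523.6, -162.5, 109.0]
eef_rot: [-3.14, 0.003, 0.078]
wrist_force: [0.6, 0.2, 0.3]
finger_gap: 42.4
finger_force: 0.0
```

```bash
python3 - <<'E'
from h import *
s=manip.read_state();a=manip.camera("side");b=manip.camera("scene")
print(s["clock"],s["eef_pos"],s["wrist_force"],s["finger_gap"])
f=lambda c,x,y:cv2.resize(c["frame"][y:y+100,x:x+100,::-1],(400,400),interpolation=cv2.INTER_CUBIC)
cv2.imwrite("pics/s4.png",cv2.convertScaleAbs(np.hstack([f(a,235,110),f(b,180,95)]),alpha=1.5))
E
```

```text
7.6 [ 523.60380469 -162.4640082   109.02337794] [0.58134353 0.23239533 0.28256458] 42.37294807107704
```

View pics/s4.png

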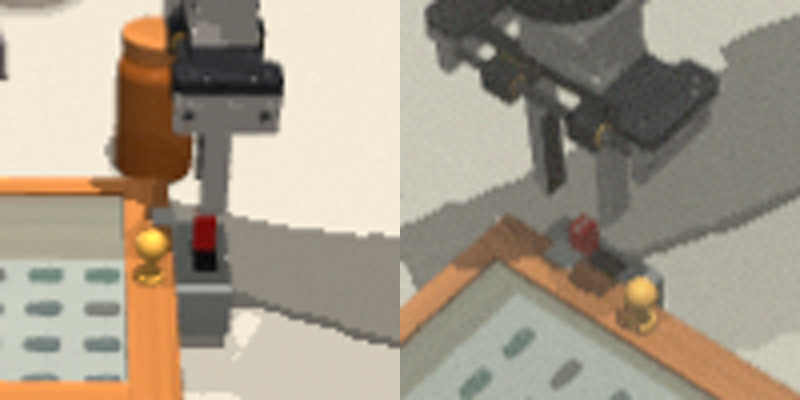

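The side and scene crops show the fingers straddling the red thumb piece, aligned and just above it.

{"op": "jog_arm", "data": {"series": [[0.008,-0.008,-0.1,0,0,0,0.55],[0.008,-0.008,-0.2,0,0,0,0.55],[0.008,-0.008,-0.28,0,0,0,0.55],[0.008,-0.008,-0.33,0,0,0,0.55],[0.008,-0.008,-0.33,0,0,0,0.55],[0.008,-0.008,-0.33,0,0,0,0.55]]}}

```text
clock: 8.2
eef_pos: [524.6, -164.5, 70.8]
eef_rot: [-3.141, 0.001, 0.077]
wrist_force: [-0.2, -0.4, 1.0]
finger_gap: 42.4
finger_force: 0.0
```

{"op": "jog_arm", "data": {"series": [[0,0,0,0,0,0,0.7],[0,0,0,0,0,0,0.8],[0,0,0,0,0,0,0.9],[0,0,0,0,0,0,0.95],[0,0,0,0,0,0,0.95],[0,0,0,0,0,0,0.95]], "grip_force": 10}}

```text
clock: 8.7
eef_pos: [524.8, -163.8, 71.4]
eef_rot: [-3.14, -0.0, 0.077]
wrist_force: [-0.6, 7.0, 3.8]
finger_gap: 14.3
finger_force: 10.0
```

{"op": "jog_arm", "data": {"series": [[-0.003,0.04,0,0,0,0,0.95],[-0.006,0.08,0,0,0,0,0.95],[-0.009,0.12,0,0,0,0,0.95],[-0.012,0.15,0,0,0,0,0.95],[-0.012,0.15,0,0,0,0,0.95]]}}

```text
clock: 9.12
eef_pos: [523.4, -145.8, 71.4]
eef_rot: [3.142, -0.001, 0.077]
wrist_force: [-0.2, 1.3, 3.9]
finger_gap: 14.0
finger_force: 10.0
```

{"op": "jog_arm", "data": {"series": [[-0.002,0.02,0,0,0,0,0.95],[-0.003,0.04,0,0,0,0,0.95],[-0.003,0.04,0,0,0,0,0.95],[-0.003,0.04,0,0,0,0,0.95]]}}

```text
clock: 9.45
eef_pos: [523.1, -141.5, 71.4]
eef_rot: [-3.141, -0.001, 0.077]
wrist_force: [-0.3, 1.2, 6.3]
finger_gap: 13.8
finger_force: 10.0
```

{"op": "jog_arm", "data": {"series": [[-0.001,0.01,0,0,0,0,0.95],[-0.001,0.015,0,0,0,0,0.95],[-0.001,0.015,0,0,0,0,0.95]]}}

```text
clock: 9.7
eef_pos: [523.0, -139.9, 71.4]
eef_rot: [3.141, -0.001, 0.077]
wrist_force: [0.5, -1.3, 5.6]
finger_gap: 14.3
finger_force: 10.0
```

{"op": "jog_arm", "data": {"series": [[-0.001,0.01,0,0,0,0,0.95],[-0.001,0.015,0,0,0,0,0.95],[-0.001,0.015,0,0,0,0,0.95]]}}

```text
clock: 9.95
eef_pos: [523.0, -139.5, 71.4]
eef_rot: [3.139, -0.001, 0.077]
wrist_force: [0.3, -12.6, 2.0]
finger_gap: 14.0
finger_force: 10.0
```

{"op": "jog_arm", "data": {"series": [[0,0.005,0,0,0,0,0.95],[0,0.01,0,0,0,0,0.95],[0,0.01,0,0,0,0,0.95]]}}

```text
clock: 10.2
eef_pos: [523.0, -139.2, 71.5]
eef_rot: [3.137, -0.001, 0.077]
wrist_force: [1.3, -20.3, 1.1]
finger_gap: 14.1
finger_force: 10.0
```

{"op": "jog_arm", "data": {"series": [[0,-0.018,0,0,0,0,0.95],[0,-0.018,0,0,0,0,0.8],[0,-0.018,0,0,0,0,0.6],[0,-0.018,0,0,0,0,0.55],[0,-0.018,0.2,0,0,0,0.55],[0,-0.018,0.5,0,0,0,0.55],[0,-0.018,0.85,0,0,0,0.5],[0,-0.018,0.85,0,0,0,0.5]]}}

```text
clock: 10.87
eef_pos: [525.0, -139.5, 180.3]
eef_rot: [3.138, -0.009, 0.077]
wrist_force: [0.1, -0.5, 1.7]
finger_gap: 46.9
finger_force: 0.0
```

```bash
python3 - <<'E'
from h import *
import pickle
s=manip.read_state();c=manip.camera("wrist")
print(s["clock"],s["eef_pos"],s["eef_rot"],s["wrist_force"],s["finger_gap"])
H=cv2.cvtColor(c["frame"],cv2.COLOR_RGB2HSV).astype(int)
M=(((H[...,0]<4)|(H[...,0]>174))&(H[...,1]>150)&(H[...,2]>60)).astype(np.uint8);M[:100]=0
n,l,st,ce=cv2.connectedComponentsWithStats(M)
for i in range(1,n):
    if st[i,4]>30: print(st[i],ce[i],onz(ray(c,*ce[i],s),84.5))
im=c["frame"][100:300,120:386,::-1];im=cv2.resize(im,None,fx=2,fy=2)
cv2.imwrite("pics/w5.png",cv2.convertScaleAbs(im,alpha=1.5))
E
```

```text
10.8667 [ 525.02096943 -139.48661515  180.34288359] [ 3.13789205 -0.00912237  0.077399  ] [ 0.07695915 -0.49922338  1.68603977] 46.93363519107083
[246 181  14  19 181] [252.39779006 189.31491713] [ 528.06319297 -140.82382088   84.5       ]
```

View pics/w5.png

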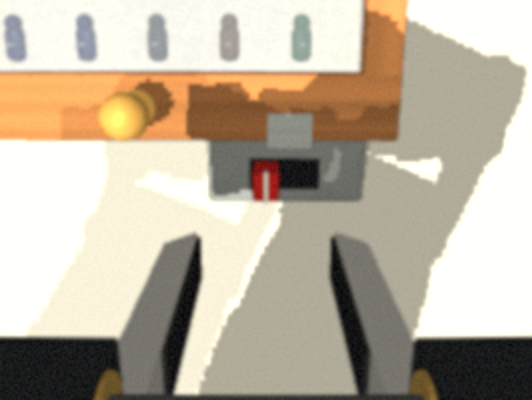

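The thumb piece is now at the left end of its slot, a move of about 24 mm. Next I go back to the knob.

{"op": "jog_arm", "data": {"series": [[0.16,0.27,0,0,0,0,0.5],[0.325,0.55,0,0,0,0,0.45],[0.325,0.55,0,0,0,0,0.4],[0.325,0.55,0,0,0,0,0.4],[0.325,0.55,0,0,0,0,0.4],[0.325,0.55,0,0,0,0,0.4]]}}

```text
clock: 11.42
eef_pos: [561.1, -73.7, 172.5]
eef_rot: [-3.141, 0.001, 0.076]
wrist_force: [-0.2, -0.4, -0.5]
finger_gap: 56.5
finger_force: 0.0
```

{"op": "jog_arm", "data": {"series": [[0.01,0,-0.2,0,0,0,0.4],[0.01,0,-0.4,0,0,0,0.4],[0.01,0,-0.5,0,0,0,0.4],[0.01,0,-0.565,0,0,0,0.4],[0.01,0,-0.565,0,0,0,0.4],[0.01,0,-0.565,0,0,0,0.4],[0.01,0,-0.565,0,0,0,0.4]]}}

```text
clock: 12.0
eef_pos: [563.4, -73.3, 106.5]
eef_rot: [3.141, -0.002, 0.077]
wrist_force: [0.4, 0.1, 0.9]
finger_gap: 55.9
finger_force: 0.0
```

{"op": "jog_arm", "data": {"series": [[0,0,0,0,0,0,0.6],[0,0,0,0,0,0,0.7],[0,0,0,0,0,0,0.8],[0,0,0,0,0,0,0.85],[0,0,0,0,0,0,0.85],[0,0,0,0,0,0,0.85],[0,0,0,0,0,0,0.85]], "grip_force": 20}}

```text
clock: 12.58
eef_pos: [562.9, -73.5, 105.4]
eef_rot: [3.141, -0.0, 0.077]
wrist_force: [-0.1, -4.6, 0.5]
finger_gap: 20.6
finger_force: 20.0
```

{"op": "jog_arm", "data": {"series": [[0.008,0.001,0.037,0,0,0,0.85],[0.017,0.001,0.073,0,0,0,0.85],[0.026,0.002,0.11,0,0,0,0.85],[0.036,0.003,0.146,0,0,0,0.85],[0.047,0.004,0.182,0,0,0,0.85],[0.059,0.005,0.218,0,0,0,0.85],[0.085,0.0065,0.288,0,0,0,0.85],[0.085,0.0065,0.288,0,0,0,0.85]]}}

```text
clock: 13.25
eef_pos: [573.6, -72.7, 141.3]
eef_rot: [3.141, -0.001, 0.077]
wrist_force: [-1.6, -5.5, -1.2]
finger_gap: 20.1
finger_force: 20.0
```

{"op": "jog_arm", "data": {"series": [[0.03,0.002,0.07,0,0,0,0.85],[0.06,0.005,0.138,0,0,0,0.85],[0.097,0.007,0.205,0,0,0,0.85],[0.134,0.01,0.27,0,0,0,0.85],[0.175,0.013,0.333,0,0,0,0.85],[0.217,0.017,0.395,0,0,0,0.85],[0.217,0.017,0.395,0,0,0,0.85]]}}

```text
clock: 13.83
eef_pos: [600.0, -70.7, 188.5]
eef_rot: [3.14, -0.002, 0.077]
wrist_force: [-1.5, -6.4, -0.6]
finger_gap: 20.6
finger_force: 20.0
```

{"op": "jog_arm", "data": {"series": [[0.046,0.003,0.06,0,0,0,0.85],[0.094,0.007,0.117,0,0,0,0.85],[0.145,0.011,0.172,0,0,0,0.85],[0.198,0.015,0.225,0,0,0,0.85],[0.254,0.02,0.276,0,0,0,0.85],[0.312,0.024,0.325,0,0,0,0.85],[0.312,0.024,0.325,0,0,0,0.85]]}}

```text
clock: 14.42
eef_pos: [637.4, -67.9, 226.9]
eef_rot: [3.141, -0.001, 0.077]
wrist_force: [-2.2, -5.8, 0.1]
finger_gap: 20.5
finger_force: 20.0
```

{"op": "jog_arm", "data": {"series": [[0.06,0.005,0.045,0,0,0,0.85],[0.122,0.009,0.088,0,0,0,0.85],[0.185,0.014,0.129,0,0,0,0.85],[0.25,0.019,0.167,0,0,0,0.85],[0.317,0.024,0.201,0,0,0,0.85],[0.385,0.03,0.233,0,0,0,0.85],[0.385,0.03,0.233,0,0,0,0.85],[0.385,0.03,0.233,0,0,0,0.85]]}}

```text
clock: 15.08
eef_pos: [682.9, -64.6, 254.3]
eef_rot: [3.141, 0.0, 0.076]
wrist_force: [-0.7, -6.8, 1.5]
finger_gap: 20.8
finger_force: 20.0
```

{"op": "jog_arm", "data": {"series": [[0,0,0,0,0,0,0.85],[0,0,0,0,0,0,0.85],[0,0,0,0,0,0,0.85],[0,0,0,0,0,0,0.85],[0,0,0,0,0,0,0.85],[0,0,0,0,0,0,0.85]]}}

```text
clock: 15.58
eef_pos: [682.6, -64.6, 254.1]
eef_rot: [3.141, 0.001, 0.076]
wrist_force: [-0.9, -7.3, -0.0]
finger_gap: 20.6
finger_force: 20.0
```

```bash
python3 - <<'E'
from h import *
s=manip.read_state();a=manip.camera("side");b=manip.camera("scene")
print(s["clock"],s["eef_pos"],s["wrist_force"],s["finger_gap"],abs(s["qd"]).max())
f=lambda c,x,y:cv2.resize(c["frame"][y:y+200,x:x+200,::-1],(400,400),interpolation=cv2.INTER_CUBIC)
cv2.imwrite("pics/s6.png",cv2.convertScaleAbs(np.hstack([f(a,150,60),f(b,110,90)]),alpha=1.5))
E
```

```text
15.5833 [682.55129024 -64.58878859 254.11949403] [-0.90902723 -7.34032885 -0.03342485] 20.57158315255118 0.0022003679067243275
```

View pics/s6.png

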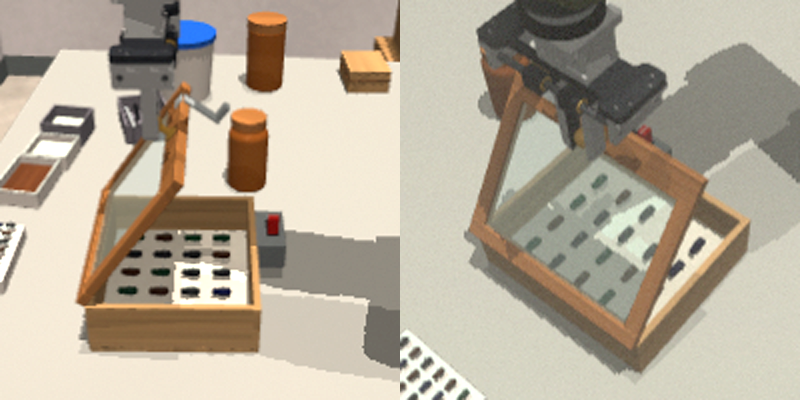

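The lid stands open at about 55°, with its knob between the fingers at side-crop (165,115). The arm is still, the thumb piece is released and the jar is undisturbed.

```bash
python3 -c "
from cell import manip
print(manip.sign_off())"
```

```text
the job is handed in; nothing more can be done
None
```

The tug showed the lid was caught (it stopped firmly after 7 mm), so I slid the thumb piece fully left, raised the lid to about 55° and handed the job in with the fingers holding it still.

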